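Load a beaker on the dosing stand and index it under the nozzle

TASK

Take the glass beaker that stands on its own at the right, near the robot, and stand it in the white nest of the dosing stand's swing arm while the arm is at its loading stop. Then pull up the sprung black knob, turn it clockwise (seen from above) to swing the beaker in under the nozzle, feel for the working notch and let the knob snap fully down into it. Never wrench, jam or yank the knob's locking dog, keep the beaker upright, and leave the other things on the bench where they are.

Things in the scene. Friction and masses are not known exactly. Their poses are not given: they have to be found in the camera images.
- beaker: Empty 100 ml glass beaker, clear, 55 mm across at the rim, 70 mm tall, about 60 g, standing upright on the bench at the robot's right. Origin at the centre of its underside, z up.
- dosing_stand: Fixed grey bench stand. Origin on the bench on the vertical hub axis, z up. Azimuths below: in its frame, counter-clockwise from its x axis. Grey drum, 66 mm radius, 26 mm high, bearing a notched crown (radius 40-50 mm, its top face, the land, 34 mm above the bench). Mast 200 mm from the hub at azimuth 80 deg, 0.30 m tall with its amber bottle, foot radius 38 mm.
- nozzle_tip (a point): Lower tip of the white nozzle, 138 mm above the bench, 120 mm from the hub at azimuth 80 deg, fed by a thin tube 178 mm above the bench from the mast. The rim of a beaker in the nest passes 17 mm below it, so a beaker can be set in the nest only at the loading stop.
- nest (a point): Centre of the floor of the white round nest at the end of the swing arm, 120 mm from the hub axis, 51 mm above the bench; azimuth 150 deg at the loading stop. A shallow cup, 59 mm inside, 66 mm outside, rim 11 mm above its floor; the beaker stands in it with about 2 mm play all round.
- knob_grip (a point): On the axis of the round fluted black knob, 80 mm above the bench when the knob is down, rising with it. Knob: 36 mm diameter, 32 mm tall, from 62 to 94 mm above the bench when down. Below it is the flat hub cap (72 mm diameter, top 56 mm above the bench) of the swing arm. Knob and swing arm are keyed together: turning the knob swings the arm about the same vertical axis.
- knob (a joint): Lift of the knob in m, 0 fully down. A spring (with the weight) pulls it down, 9 N at 0, 12 N at 10 mm, where it meets its upper stop. Seated in a notch the dog is 6 mm below the land, so it comes free above 6 mm of lift (7 to 9 mm is right); a dog resting on the land shows 6 mm.
- swing_arm (a joint): Angle of the swing arm in rad: 0 at the loading stop (start), growing clockwise seen from above; friction about 0.05 Nm. The working notch is in a brass stop clamped on the crown by hand: it lies anywhere from 1.07 to 1.37 rad and is not measured. The nozzle is at 1.22 rad; wherever the notch lies, the nozzle then stands over the beaker's mouth.
- dog: Steel locking dog, 8 mm wide, 8 mm tall, rigid with the knob, reaching out under the hub cap to 52 mm from the axis into 10 mm wide notches (enters within about 1.3 deg of the middle). Square sides: off the notch it rests on the land. Origin on the hub axis, at bench level when down. More than 35 N on it (against a notch wall, down on the land, up on its stop) breaks it.
- vial_amber: Bystander: amber screw-cap vial, white cap, 23 mm diameter, 48 mm tall, standing loose. Origin at the centre of its underside.
- vial_clear: Bystander: clear vial with black cap, 23 mm diameter, 48 mm tall, standing loose. Origin at the centre of its underside.
- tape_roll: Bystander: roll of brown tape lying flat, 69 mm diameter, 19 mm high, loose. Origin at the centre of its underside.
- sticky_pad: Bystander: yellow sticky-note pad, 76 x 76 x 14 mm, loose. Origin at the centre of its underside.
Not all that is in view belongs to the job. What is meant by the beaker is not yellow, and is the larger of those in its own colour.

How it is judged:
By the outcome, as a careful person would: the job done as asked, in the order asked, and still so for the second after the job is handed in, with the robot touching nothing.
It also fails if it takes over 53 s, if anything falls off the work surface, if the arm or the gripper's body presses on something with over 40 N, if the wrist force passes 120 N, or if a joint passes its speed limit or range.

ROBOT

A 7-joint arm with a two-finger parallel gripper is mounted at the origin on a cart in front of the work surface, level with it; the furniture and walls round the work are solid. World frame = base frame: x ahead of the robot, y to its left, z up, the work surface at z = 0. Lengths are in m, angles in rad, forces in N, time in s.
With the tool pointing down it reaches from about 0.35 to 0.9 m from the base axis. Payload 19.9 kg.
Tool frame: the origin (TCP) lies at the centre of the arm's flange, where the gripper is bolted on; the fingertips stand 173 mm ahead of it and the grasp point (between the pads) lies 155 mm ahead of it (bot.tip_reach is the distance from the TCP to the fingertips, in m); z points along the fingers, y is the line along which they close (so a half turn about z gives the same grasp; the last joint's range is limited). The gripper opens to 85 mm and grips with 20 to 120 N. Pads are 22 mm wide; open, the fingers measure 114 mm over their backs; the gripper's body (76 mm by 85 mm) begins 54 mm behind the grasp point. The pads swing forward as they close: fully open they stand 13 mm farther back than shut.
Start: joints at [1.216, 0.417, -0.01, 1.614, 0.005, 1.111, -0.053], TCP at [0.193, -0.594, 0.405] pointing down, gripper open.
Joint ranges: [-2.81, 2.81], [-0.39, 2.02], [-1.27, 1.25], [0.06, 2.57], [-1.19, 4.33], [0.19, 2], [-2.82, 2.82]. Speed limits (rad/s): [1.89, 1.89, 2.39, 2.39, 3.01, 3.01, 3.01].

INTERFACE

Orientations are given as a 3x3 rotation matrix whose columns are the frame's x, y, z axes.
In Python, from rig import bot, status, cams, spotter gives the robot as it stands. Calls block until the motion is done:
- bot.movep(position, orientation): joint-space move of the TCP to a pose.
- bot.move_l(position, frame=None, vel=0.15): straight line of the TCP; frame=None keeps the orientation; vel is the mean speed in m/s.
- bot.goto_joints(angles): joint-space move.
- bot.move_gripper(opening, newtons=None): finger opening in m; newtons is the grip in N (None keeps the last); returns when the fingers have stopped.
- bot.hold(seconds).
- bot.solve_ik(position, orientation): joint angles nearest the present ones, or None.
- status.get_state(): the state.
- cams.get_image(name): name is "side" or "top" or "wrist"; returns a dict with "color" (480x640x3 uint8, blue, green, red), "depth" (480x640 float32, m along the optical axis (not along the pixel's ray), 0 where there is no reading), "fx", "fy", "cx", "cy" (pixels), "rvec" (rotation vector, rad) and "tvec" (3), from world to camera coordinates, as OpenCV has them; the wrist camera has in their place "mount" (4x4, takes a point from camera to tool coordinates, whose origin is the TCP and whose axes are the flange's). Camera axes: x right, y down, z forward; pixel columns grow to the right and rows downward; lengths in m; the calibration is good to about 2 mm. A picture is of the moment at which its call begins: read the wrist's pose just before it.
A pose or a line that the arm cannot do raises bot.PlanningError and nothing moves.
- bot.hand_in(): hands the job in; it is judged then, once.
Trained networks look in a picture, given as the dict that the camera call returned (one of the last four; its "shot" number tells which), for a name from the list of things; names that differ only in an ending like _2 or _b are one class to them, and where a whole thing is asked for, a point or a joint stands for the part that bears it (a point fixed in the world has none). Each returns a list of dicts, best first, with "conf" (0 to 1); they miss things now and then, are a little off and sometimes report something else, mostly with a low value. They report only what shows in the picture. A call takes as long as a camera call. They do not tell look-alikes from the thing itself.
- spotter.recognise(picture, thing): "extent" ([centre column, centre row, width, height] in pixels, round what is visible of it).
The state is a dict: "time": time; "qpos": joint angles; "qd": joint speeds; "effort": joint torques, N m; "eef_pos": TCP position; "orientation": TCP orientation; "force": force on the tool from outside, world axes, zero at the start; "moment": the same for the moment, N m; "width": finger opening in m; "gripper_force": force on a finger pad.
Only numpy, scipy, OpenCV 4.12 (cv2) and the standard library are available. Lean on these libraries where they do the work, as an engineer would, in place of code of your own. Each camera call takes 0.05 s, during which the arm holds its last target. There are 200 camera calls.

## Working session

There is one attempt and no reset: what is moved stays moved. The work goes in short steps, each a Python script; the robot and the scene stay as the last script left them, time stands still between calls to the robot, and variables do not carry over. Pictures are saved under pics/ and viewed, at most 10 in all, crops included, and the job is handed in when it is done.

```bash
ls; mkdir -p pics
cat > h.py <<'E'
import numpy as np, cv2
from rig import bot, status, cams, spotter
def shot(n):
    s=status.get_state(); im=cams.get_image(n)
    if n=="wrist":
        T=np.eye(4);T[:3,:3]=s["orientation"];T[:3,3]=s["eef_pos"];M=T@np.array(im["mount"])
    else:
        R=cv2.Rodrigues(np.array(im["rvec"],float))[0];M=np.eye(4);M[:3,:3]=R.T;M[:3,3]=-R.T@np.array(im["tvec"],float).ravel()
    im["M"]=M; return im
def atz(im,u,v,z):
    d=im["M"][:3,:3]@np.array([(u-im["cx"])/im["fx"],(v-im["cy"])/im["fy"],1]); o=im["M"][:3,3]
    return o+d*(z-o[2])/d[2]
def proj(im,p):
    q=np.linalg.inv(im["M"])@np.append(p,1); return np.array([im["fx"]*q[0]/q[2]+im["cx"],im["fy"]*q[1]/q[2]+im["cy"]])
def cloud(im):
    v,u=np.mgrid[:480,:640];d=im["depth"]
    P=np.stack([(u-im["cx"])/im["fx"]*d,(v-im["cy"])/im["fy"]*d,d],-1)
    return P@im["M"][:3,:3].T+im["M"][:3,3]
def down(a): # tool down, y axis (closing) at world azimuth a
    c,s=np.cos(a),np.sin(a); y=np.array([c,s,0]);z=np.array([0,0,-1.]); return np.stack([np.cross(y,z),y,z],1)
E
python3 - <<'E'
from h import *
for n in("top","side"):
    im=shot(n);cv2.imwrite(f"pics/{n}0.png",im["color"])
    print(n,im["M"][:3,3],im["fx"])
    for t in("beaker","dosing_stand","nest","knob_grip","swing_arm","vial_amber","vial_clear","tape_roll","sticky_pad"):
        print(t,[(np.round(r["extent"]),round(r["conf"],2),np.round(atz(im,*r["extent"][:2],.05),3)) for r in spotter.recognise(im,t)])
s=status.get_state();print(s["time"],s["orientation"],s["force"],s["moment"])
E
```

```text
pics
top [0.32221249 0.09535668 1.03304465] 455.247977221723
beaker [(array([475., 240.,  25.,  22.]), 0.9, array([ 0.497, -0.25 ,  0.05 ])), (array([306., 218.,  49.,  82.]), 0.68, array([0.546, 0.122, 0.05 ])), (array([437., 246.,  28.,  31.]), 0.6, array([ 0.485, -0.167,  0.05 ])), (array([396., 228.,  18.,  24.]), 0.59, array([ 0.524, -0.077,  0.05 ]))]
dosing_stand [(array([257., 203., 159., 109.]), 0.9, array([0.579, 0.231, 0.05 ])), (array([316., 190.,  33.,  23.]), 0.35, array([0.61, 0.1 , 0.05]))]
nest [(array([307., 217.,  49.,  82.]), 0.73, array([0.548, 0.12 , 0.05 ]))]
knob_grip [(array([308., 218.,  51.,  83.]), 0.74, array([0.547, 0.117, 0.05 ])), (array([377., 290.,  12.,   9.]), 0.74, array([ 0.386, -0.032,  0.05 ])), (array([316., 190.,  30.,  22.]), 0.51, array([0.61, 0.1 , 0.05]))]
swing_arm [(array([309., 216.,  49.,  82.]), 0.8, array([0.551, 0.115, 0.05 ]))]
vial_amber [(array([377., 293.,  12.,   9.]), 0.54, array([ 0.382, -0.032,  0.05 ]))]
vial_clear [(array([344., 292.,  10.,  10.]), 0.59, array([0.384, 0.04 , 0.05 ])), (array([309., 188.,  14.,  19.]), 0.5
[... 820 characters left out ...]
([298., 264.,  73.,  58.]), 0.69, array([0.559, 0.118, 0.05 ])), (array([272., 273., 124., 142.]), 0.42, array([0.592, 0.173, 0.05 ]))]
vial_amber [(array([394., 262.,   8.,  19.]), 0.47, array([0.374, 0.005, 0.05 ]))]
vial_clear [(array([382., 280.,  12.,  21.]), 0.72, array([0.374, 0.073, 0.05 ]))]
tape_roll [(array([253., 389.,  38.,  39.]), 0.66, array([0.455, 0.45 , 0.05 ]))]
sticky_pad [(array([191., 370.,  62.,  49.]), 0.74, array([0.573, 0.469, 0.05 ]))]
1.0 [[ 9.51170954e-01  3.08664562e-01 -6.40495381e-05]
 [ 3.08664566e-01 -9.51170951e-01  8.12603336e-05]
 [-3.58398749e-05 -9.70622920e-05 -9.99999995e-01]] [ 0.55614225 -0.10719629  1.00065734] [ 0.01414865 -0.03171493 -0.00786438]
```

Run:
```python
import cv2
a=cv2.imread("pics/top0.png")[150:320,140:520];cv2.imwrite("pics/topc.png",cv2.resize(a,None,fx=2.1,fy=2.1,interpolation=2))
a=cv2.imread("pics/side0.png")[160:360,200:430];cv2.imwrite("pics/sidec.png",cv2.resize(a,None,fx=3,fy=3,interpolation=2)[:600])
```

```text
(no output)
```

View pics/topc.png

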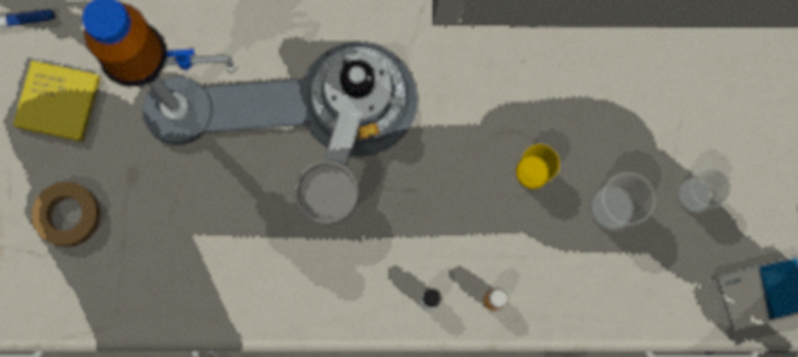

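View pics/sidec.png

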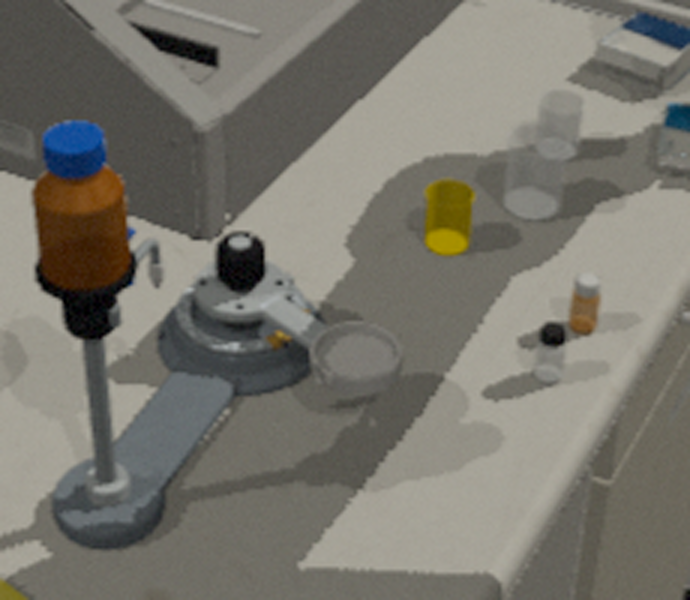

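The top view shows three beaker-like things: yellow at (396,228), large clear at (437,246) and small clear at (475,240). The large clear one fits, being not yellow and the larger of the two clear ones. The stand's hub is at about (310,187) and its nest at (296,240). The side view agrees. Next I'll look from close by at the stand and then at the beaker, with a crop to confirm.

Run:
```python
from h import *
im=shot("top")
print("rim",atz(im,440,244.3,.07),"base",atz(im,431.4,250,0),"small",atz(im,475,240,.03),"knob",atz(im,310,186.7,.094),"nest",atz(im,296,240.5,.06),"mast",atz(im,224,201,.02))
w=shot("wrist");print(np.round(w["mount"],3),w["fx"])
def look(p,name):
    # choose yaw putting joint 7 well inside range
    best=None
    for a in np.linspace(-np.pi,np.pi,25):
        R=down(a);M=np.array(w["mount"])
        off=R@M[:3,3]; ax=R@M[:3,2]
        t=np.array([p[0],p[1],.0])-ax*(.0-0)  # aim optical axis at p (z=.06)
        h=.30; d=h/-ax[2]; cam=np.array([p[0],p[1],.06])-ax*d
        tcp=cam-off
        q=bot.solve_ik(tcp,R)
        if q is None: continue
        c=np.abs(np.array(q)-status.get_state()["qpos"]).max()
        if best is None or c<best[0]: best=(c,q,a,tcp)
    print(name,best); bot.goto_joints(best[1])
    im=shot("wrist");cv2.imwrite(f"pics/{name}.png",im["color"])
    np.savez(f"{name}.npz",**{k:im[k] for k in("color","depth","fx","fy","cx","cy","M")})
    return im
i=look((.585,.115),"wstand")
for t in("nest","knob_grip","swing_arm"):print(t,[(np.round(r["extent"]),round(r["conf"],2)) for r in spotter.recognise(i,t)])
i=look((.488,-.165),"wbeak")
print([(np.round(r["extent"]),round(r["conf"],2),atz(i,*r["extent"][:2],.035)) for r in spotter.recognise(i,"beaker")])
print(status.get_state()["time"])
```

```text
rim [ 0.48397872 -0.16752935  0.07      ] base [ 0.48239347 -0.16615247  0.        ] small [ 0.50065719 -0.25779568  0.03      ] knob [0.60438082 0.11232234 0.094     ] nest [0.49335918 0.14263808 0.06      ] mast [0.59189025 0.31039901 0.02      ]
[[ 0.    -0.96  -0.278  0.071]
 [ 1.     0.    -0.     0.   ]
 [ 0.001 -0.278  0.96   0.03 ]
 [ 0.     0.     0.     1.   ]] 393.774955634438
wstand (np.float64(0.8845994308066595), array([ 0.38253159,  0.53364846, -0.89489607,  1.67311592,  0.44884696,
        1.15436035, -0.63077745]), np.float64(0.0), array([0.58476407, 0.13114832, 0.39033035]))
nest [(array([281., 228., 234., 132.]), 0.56)]
knob_grip [(array([356., 259.,  53.,  66.]), 0.55)]
swing_arm [(array([282., 228., 236., 128.]), 0.94)]
wbeak (np.float64(0.4626164739877672), array([ 0.8455485 ,  0.33209594, -0.72308082,  1.85629528,  0.25189157,
        1.0462767 , -1.02514255]), np.float64(-1.0471975511965979), array([ 0.50186689, -0.15672152,  0.39033035]))
[(array([328., 244.,  67.,  84.]), 0.78, array([ 0.4827209, -0.1696498,  0.035    ])), (array([426., 279.,  62.,  66.]), 0.65, array([ 0.49881646, -0.26105593,  0.035     ])), (array([256., 147.,  60.,  56.]), 0.61, array([ 0.5236572 , -0.07882676,  0.035     ]))]
5.45
```

Run:
```python
import cv2,numpy as np
a=cv2.imread("pics/wstand.png")[110:350,130:480];b=cv2.imread("pics/wbeak.png")[90:340,190:490]
cv2.imwrite("pics/ws.png",cv2.resize(a,None,fx=2.2,fy=2.2,interpolation=2));cv2.imwrite("pics/wb.png",cv2.resize(b,None,fx=2.3,fy=2.3,interpolation=2))
```

```text
(no output)
```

View pics/ws.png

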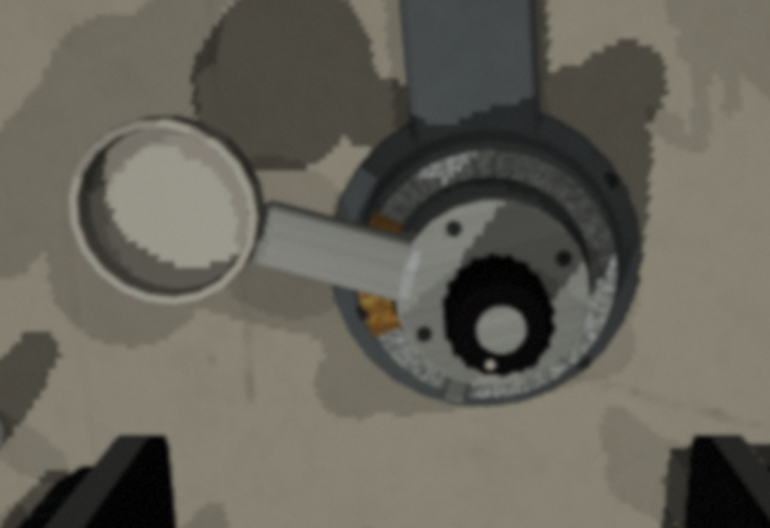

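View pics/wb.png

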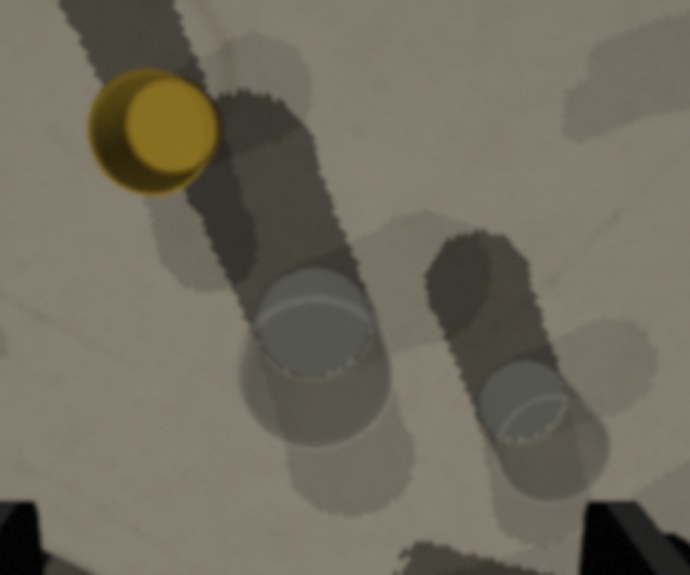

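The close views confirm it. In the beaker view, the large clear beaker has its base at (326,231) and rim at (327,251), with the smaller clear one to its right at (419,265). In the stand view, the nest rim centre is at (205,205) and the knob top at about (358,260).

Run:
```python
from h import *
from scipy.optimize import least_squares
b=dict(np.load("wbeak.npz"));s=dict(np.load("wstand.npz"))
print("beaker base",atz(b,326.5,230.9,.001),"rim",atz(b,327.2,251.3,.07))
hub=atz(s,357.7,260,.094);n=atz(s,205,205.2,.062);print("knobtop",hub,"nest",n,np.linalg.norm((hub-n)[:2]))
P=cloud(s).reshape(-1,3);P=P[s["depth"].ravel()>0]
def fit(sel,c0,r,name):
    # circle of known radius from outer boundary: farthest points by angle bin
    Q=P[sel][:,:2];c=np.array(c0[:2])
    a=np.arctan2(*(Q-c).T[::-1]);d=np.linalg.norm(Q-c,axis=1);k=np.digitize(a,np.linspace(-np.pi,np.pi,37))
    B=np.array([Q[k==i][d[k==i].argmax()] for i in set(k)])
    f=least_squares(lambda x:np.linalg.norm(B-x[:2],axis=1)-x[2],[*c,r],loss="soft_l1",f_scale=.001);print(name,f.x,np.median(P[sel][:,2]))
near=lambda c,R:np.linalg.norm(P[:,:2]-c[:2],axis=1)<R
fit(near(hub,.03)&(abs(P[:,2]-.094)<.006),hub,.018,"knob top")
fit(near(hub,.042)&(abs(P[:,2]-.056)<.005),hub,.036,"cap")
fit(near(n,.045)&(abs(P[:,2]-.062)<.005),n,.033,"nest rim")
fit(near(hub,.075)&(abs(P[:,2]-.028)<.012),hub,.066,"drum")
```

```text
beaker base [ 0.48502822 -0.16742752  0.001     ] rim [ 0.48640129 -0.1670076   0.07      ]
knobtop [0.6084725  0.11114236 0.094     ] nest [0.493269   0.14476362 0.062     ] 0.12000931108235512
knob top [0.6077562  0.11206927 0.01796774] 0.09428573747476482
cap [0.60718261 0.11203822 0.03591098] 0.05646389729241902
nest rim [0.49254541 0.14324149 0.03294482] 0.06200717175780163
drum [0.60721464 0.11359608 0.05372638] 0.03163231625007304
```

Run:
```python
from h import *
R=down(-.2);b=np.array([.4855,-.167])
bot.movep([*b,.30],R); bot.move_l([*b,.192],vel=.15)
print(status.get_state()["force"])
bot.move_gripper(.045,25)
s=status.get_state();print(s["width"],s["gripper_force"],s["force"])
bot.move_l([*b,.36],vel=.2)
R=down(-.1);n=np.array([.4928,.1437])
bot.movep([*n,.33],R)
s=status.get_state();print(s["width"],s["eef_pos"],s["qpos"],s["time"])
i=shot("wrist");cv2.imwrite("pics/held.png",i["color"])
np.savez("held.npz",**{k:i[k] for k in("color","depth","fx","fy","cx","cy","M")})
print(proj(i,[*n,.062]),proj(i,[*n,.33-.192]),proj(i,[*n,.33-.192+.07]))
```

```text
[0.40141748 0.17353525 0.16980124]
0.05277065268950059 24.171314596096636 [-3.69331824  0.36856432 10.09677591]
0.053162029014399745 [0.49321829 0.1425257  0.32976295] [ 0.41900376  0.46937044 -0.9426899   1.93694993  0.46073596  0.96790638
 -0.84455967] 9.6417
[323.82282866 243.7956133 ] [323.16280657 291.81145907] [321.75818433 393.99610602]
```

View pics/held.png

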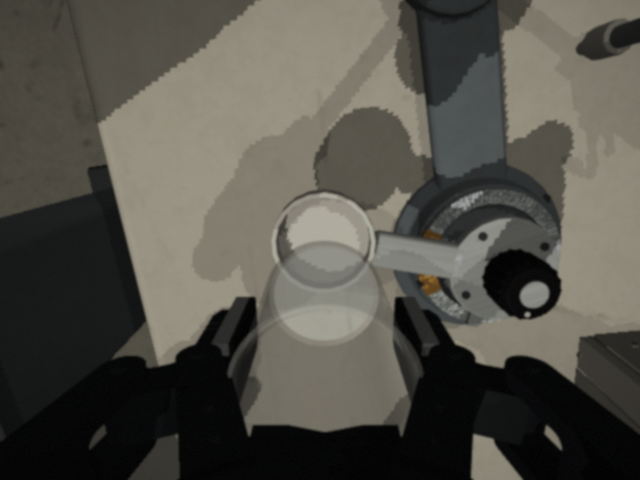

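The held beaker's base is at (323.5,291), where it was predicted. The nest rim is at about (324,242) against a predicted (324,244), so it is off by about 1 mm. I'll lower the beaker to just above the rim and look again.

Run:
```python
from h import *
n=np.array([.4930,.1440])
bot.move_l([*n,.262],vel=.12); bot.hold(.2)
s=status.get_state();print(s["eef_pos"],s["force"],s["time"])
i=shot("wrist");cv2.imwrite("pics/low.png",cv2.resize(i["color"][160:400,200:460],None,fx=2.5,fy=2.5,interpolation=2))
t=s["eef_pos"][:2];print(proj(i,[*t,.062]),proj(i,[*t,.07]),i["cx"])
for z,r,p in((.062,.033,t),(.07,.0235,t)):
    print([np.round(proj(i,[p[0]+r*np.cos(a),p[1]+r*np.sin(a),z])) for a in np.arange(4)*np.pi/2-.1])
```

```text
[0.4931983 0.1439867 0.262626 ] [ 0.56820948 -0.44051998 -1.50872872] 10.6083
[323.82450255 286.73323729] [323.78034966 293.62463198] 324.91874325534275
[array([395., 287.]), array([324., 217.]), array([253., 287.]), array([324., 350.])]
[array([377., 294.]), array([324., 243.]), array([271., 294.]), array([324., 341.])]
```

View pics/low.png

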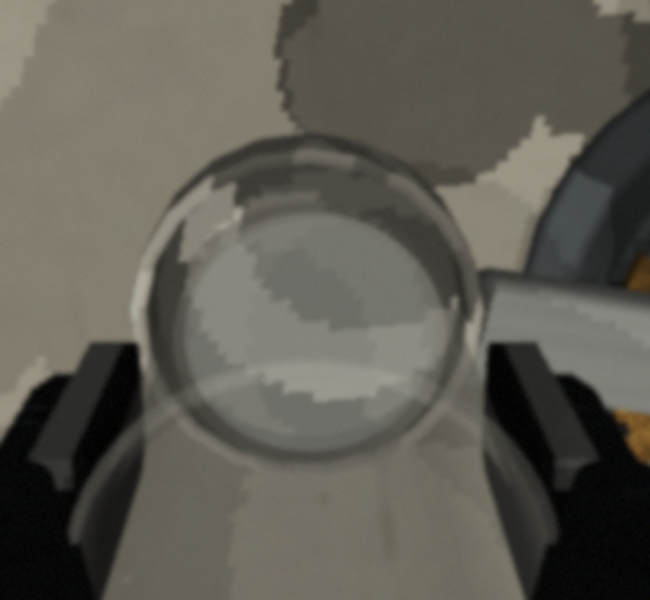

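The nest ellipse centre is about 2.5 px left of and 3 px above its ideal place relative to the beaker base. I'll shift (-1.0, +1.3) mm and lower gently.

Run:
```python
from h import *
n=np.array([.4922,.1453])
bot.move_l([*n,.262],vel=.03)
f0=status.get_state()["force"]
for z in np.arange(.257,.2389,-.002):
    bot.move_l([*n,z],vel=.03); s=status.get_state(); f=s["force"]-f0
    print(round(z,4),np.round(s["eef_pos"],4),np.round(f,2))
    if f[2]>3: break
print(s["time"])
```

```text
0.257 [0.4921 0.1453 0.2567] [ 1.29  0.53 -1.22]
0.255 [0.4922 0.1453 0.2549] [ 0.83  0.48 -1.15]
0.253 [0.4922 0.1453 0.2529] [ 1.9   0.58 -1.36]
0.251 [0.4922 0.1453 0.2509] [ 1.07  0.11 -0.89]
0.249 [0.4922 0.1453 0.2489] [ 0.62  0.12 -1.48]
0.247 [0.4921 0.1453 0.2469] [ 0.56  0.27 -0.5 ]
0.245 [0.4922 0.1453 0.2449] [ 1.36  0.69 -0.1 ]
0.243 [0.4922 0.1458 0.2434] [-3.09  1.41  8.7 ]
12.975
```

The beaker is on the nest floor: contact came at TCP height 0.243, as predicted. I'll release it, retreat, check it and approach the knob.

Run:
```python
from h import *
bot.move_gripper(.085); p=status.get_state()["eef_pos"]
bot.move_l([p[0],p[1],.36],vel=.2)
k=np.array([.6075,.1118])
for a in(-.8,-1.5,-2.2): print(a,np.round(bot.solve_ik([*k,.24],down(a)),2))
# look pose: camera aimed at nest/hub
R=down(-.8); bot.movep([*k,.36],R); bot.hold(.1)
i=shot("wrist");cv2.imwrite("pics/after.png",i["color"])
t=status.get_state();print(t["eef_pos"],t["time"],t["force"],t["moment"])
print([(np.round(r["extent"]),round(r["conf"],2)) for r in spotter.recognise(i,"beaker")])
print("k",proj(i,[*k,.094]),"nest",proj(i,[.4922,.1453,.051]),proj(i,[.4922,.1453,.121]))
P=cloud(i)[i["depth"]>0];c=P[(np.linalg.norm(P[:,:2]-k,axis=1)<.03)&(abs(P[:,2]-.094)<.006)]
print(len(c),(c.max(0)+c.min(0))/2,c.max(0)-c.min(0))
```

```text
-0.8 [ 0.24  0.69 -0.65  1.73  0.52  0.89 -1.43]
-1.5 [ 0.14  0.65 -0.5   1.74  0.4   0.85 -2.04]
-2.2 [ 0.03  0.63 -0.36  1.74  0.28  0.83 -2.66]
[0.60674815 0.11228005 0.35952146] 14.875 [ 0.23700991 -0.44837545 -0.53377265] [-0.04934778  0.04339509 -0.00031559]
[(array([412., 417.,  50.,  54.]), 0.69)]
k [326.52673379 246.51437314] nest [190.50633572 303.89474602] [151.97907576 353.829621  ]
2454 [0.60813447 0.11208053 0.09277435] [0.03638658 0.03654098 0.00930166]
```

View pics/after.png

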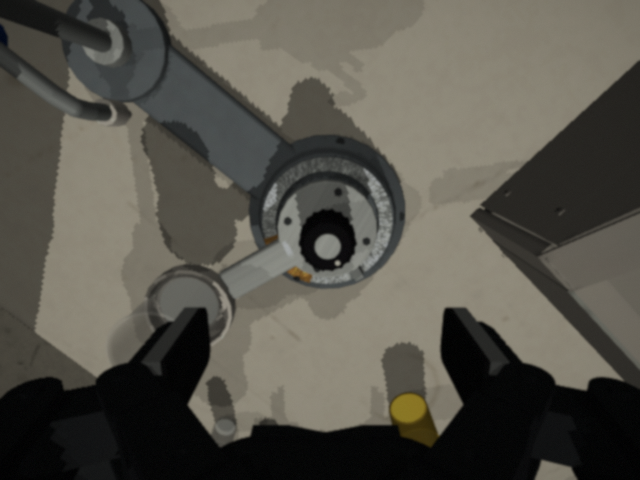

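The beaker stands upright in the nest at (190,300), and the knob top at (327,246) matches the estimate. A grey box lies on the right of the image, so I'll check how high and close it is before gripping.

Run:
```python
from h import *
for n in("top","side"):
    i=shot(n);P=cloud(i)[i["depth"]>0];k=np.array([.6075,.1118])
    Q=P[(P[:,0]>.62)&(P[:,1]<.12)&(P[:,2]>.02)&(P[:,0]<1)&(P[:,1]>-.4)&(P[:,2]<.3)]
    d=np.linalg.norm(Q[:,:2]-k,axis=1);m=d>.06
    print(n,len(Q),Q[m][d[m].argsort()[::150][:8]].round(3),Q[m].min(0),Q[m].max(0))
```

```text
top 25412 [[ 0.75  -0.059  0.136]
 [ 0.826  0.016  0.207]
 [ 0.725 -0.102  0.116]
 [ 0.837  0.017  0.215]
 [ 0.742 -0.101  0.114]
 [ 0.837  0.001  0.214]
 [ 0.794 -0.067  0.117]
 [ 0.784 -0.081  0.113]] [ 0.68865589 -0.39999761  0.02008346] [0.99999729 0.03120718 0.26911922]
side 13296 [[ 0.659  0.079  0.259]
 [ 0.699  0.031  0.052]
 [ 0.705  0.031  0.065]
 [ 0.695  0.014  0.073]
 [ 0.707  0.019  0.132]
 [ 0.692 -0.     0.083]
 [ 0.728  0.031  0.054]
 [ 0.735  0.032  0.133]] [ 0.65944668 -0.39993565  0.02001879] [0.99999611 0.07872644 0.29990536]
```

Run:
```python
from h import *
k=np.array([.6077,.1119]);R=down(-.5)
bot.movep([*k,.33],R); bot.move_l([*k,.231],vel=.12); bot.hold(.1)
s=status.get_state();f0,m0=s["force"],s["moment"];np.savez("f0.npz",f=f0,m=m0)
bot.move_gripper(.034,20);bot.hold(.1)
s=status.get_state();print(s["width"],s["gripper_force"],s["force"]-f0,s["moment"]-m0,s["eef_pos"],s["qpos"])
# local frame: closing direction component
print("closing-dir force",(s["force"]-f0)@R[:,1],"perp",(s["force"]-f0)@R[:,0],s["time"])
```

```text
0.03543565698628949 19.96963530778885 [-0.25610101 -1.07936453  2.99809606] [-0.20585478  0.02882696 -0.02256669] [0.60780995 0.11185674 0.23117233] [ 0.27160956  0.72358735 -0.6976008   1.73517507  0.57529609  0.89775603
 -1.17338807]
closing-dir force 0.2927251393137231 perp -1.0700128494440602 17.0667
```

Well centred. Now I'll firm up the grip and lift in small steps, watching the spring force.

Run:
```python
from h import *
f0=np.load("f0.npz")["f"];m0=np.load("f0.npz")["m"]
bot.move_gripper(.030,45);bot.hold(.1)
s=status.get_state();p=s["eef_pos"].copy();print(s["width"],s["gripper_force"],s["force"]-f0,p)
for dz in(.001,.002,.004,.006,.0075,.008):
    bot.move_l([.6077,.1119,.2312+dz],vel=.02); bot.hold(.05);s=status.get_state()
    print(dz,round(s["eef_pos"][2],5),np.round(s["force"]-f0,2),np.round(s["moment"]-m0,3),s["time"])
    if (s["force"]-f0)[2]<-22: print("STOP");break
```

```text
0.03501918955153483 44.142969846725464 [-1.08077664 -1.79328949  5.3640482 ] [0.60781089 0.1118746  0.23128145]
0.001 0.23184 [ 4.71 -0.37 -9.73] [ 0.068 -1.264 -0.071] 17.6833
0.002 0.23282 [  4.7   -0.17 -11.06] [ 0.084 -1.237  0.018] 17.9833
0.004 0.23488 [  5.17   0.31 -11.49] [ 0.067 -1.289 -0.023] 18.2833
0.006 0.23681 [  5.56  -0.34 -11.53] [ 0.095 -1.306 -0.037] 18.5833
0.0075 0.23829 [  5.56   0.38 -11.9 ] [ 0.115 -1.395 -0.026] 18.8833
0.008 0.23874 [  6.69   0.78 -12.39] [ 0.091 -1.444 -0.026] 19.1833
```

```bash
cat >> h.py <<'E'
F=np.load("f0.npz") if __import__("os").path.exists("f0.npz") else None
def turn(th,xy,z):
    q=bot.solve_ik([*xy,z],down(-.5-th)); bot.goto_joints(q)
    s=status.get_state(); return s,s["force"]-F["f"],s["moment"]-F["m"]
E
python3 - <<'E'
from h import *
xy=np.array([.6077,.1119]);z=.2394
for th in[.03,.06,.12,.25,.4,.55,.7,.85,.98]:
    s,f,m=turn(th,xy,z)
    print(th,np.round(s["eef_pos"],4),np.round(f,1),np.round(m,2),round(s["time"],2))
    if abs(m[2])>.5 or f[2]<-20 or np.hypot(*f[:2])>40: print("STOP");break
    g=f[:2]; xy=xy+np.clip(3e-5*g,-4e-4,4e-4)*(np.hypot(*g)>8)
print(xy,s["qpos"])
E
```

```text
0.03 [0.6077 0.1118 0.239 ] [  5.7  -0.7 -12.9] [ 0.12 -1.41 -0.12] 19.43
0.06 [0.6077 0.1118 0.2389] [  5.1   0.3 -12.6] [ 0.1  -1.37 -0.11] 19.68
0.12 [0.6077 0.1118 0.239 ] [  6.9   0.9 -12.5] [ 0.09 -1.36 -0.04] 19.93
0.25 [0.6077 0.1119 0.239 ] [  5.5   0.4 -12.8] [ 0.12 -1.24 -0.03] 20.18
0.4 [0.6076 0.1119 0.239 ] [  5.9  -0.6 -13. ] [ 0.09 -1.3  -0.1 ] 20.44
0.55 [0.6076 0.112  0.239 ] [  5.1  -0.3 -12. ] [ 0.02 -1.27 -0.04] 20.7
0.7 [0.6076 0.112  0.239 ] [  5.7   0.4 -12.6] [ 0.14 -1.23 -0.12] 20.96
0.85 [0.6076 0.112  0.2389] [  5.2   1.3 -12.4] [ 0.23 -1.2  -0.14] 21.22
0.98 [0.6076 0.112  0.2389] [  5.1   0.5 -12.1] [ 0.3  -1.14 -0.11] 21.47
[0.6077 0.1119] [ 0.12357243  0.65024585 -0.48248824  1.7379377   0.38347344  0.84860834
 -2.01308688]
```

Run:
```python
from h import *
xy=[.6077,.1119];z=.2394
while z>.2355:
    z-=.0003;bot.move_l([*xy,z],vel=.02);bot.hold(.04);s=status.get_state();f=s["force"]-F["f"]
    print(round(z,4),round(s["eef_pos"][2],5),np.round(f,1))
    if f[2]>-4:break
print(s["time"])
```

```text
0.2391 0.23859 [  5.2   1.9 -13. ]
0.2388 0.23829 [  5.5   1.3 -13.3]
0.2385 0.23801 [  4.7   1.7 -12.5]
0.2382 0.23769 [  5.3   1.6 -12. ]
0.2379 0.23748 [  5.1   0.3 -11.5]
0.2376 0.23742 [ 3.2  1.3 -8.9]
0.2373 0.23737 [ 1.9  2.1 -6.3]
0.237 0.23724 [0.3 1.5 1.1]
23.8
```

The dog is resting on the land with a light load. Next I'll feel for the notch in small turns.

Run:
```python
from h import *
xy=[.6077,.1119];z=.2370;th=.98
while th<1.43:
    th+=.012;s,f,m=turn(th,xy,z)
    print(round(th,3),round(s["eef_pos"][2],5),np.round(f,1),np.round(m,2))
    if f[2]<-5 or abs(m[2])>.7 or f[2]>15: print("STOP");break
    if f[2]>4: z+=.00005
    elif f[2]<0: z-=.00005
print(z,s["time"],s["width"])
```

```text
0.992 0.2372 [-0.7  0.9  2.9] [0.41 0.17 0.11]
1.004 0.23718 [-0.5  1.7  4. ] [0.4  0.22 0.24]
1.016 0.2372 [-0.7  1.3  4.6] [0.4  0.09 0.21]
1.028 0.23718 [0.3 2.5 4.5] [0.53 0.1  0.2 ]
1.04 0.2372 [0.4 2.3 3.3] [ 0.65 -0.06  0.15]
1.052 0.2372 [0.2 3.  4.4] [ 0.7  -0.05  0.22]
1.064 0.2372 [1.  2.2 3.3] [ 0.76 -0.25  0.16]
1.076 0.2372 [1.3 2.8 2.3] [ 0.89 -0.39  0.2 ]
1.088 0.23722 [1.1 3.8 3.5] [ 0.89 -0.39  0.16]
1.1 0.23722 [0.9 3.4 3.9] [ 0.99 -0.42  0.22]
1.112 0.23722 [3.  4.7 3.3] [ 1.03 -0.45  0.21]
1.124 0.23723 [1.9 3.  2.7] [ 0.99 -0.45  0.19]
1.136 0.23722 [1.7 3.8 3.3] [ 1.08 -0.45  0.24]
1.148 0.23722 [1.6 4.7 4.7] [ 1.05 -0.45  0.22]
1.16 0.23723 [2.8 4.5 1.7] [ 1.08 -0.54  0.2 ]
1.172 0.23722 [2.8 4.6 1.5] [ 1.07 -0.56  0.13]
1.184 0.23722 [2.6 3.4 1.5] [ 1.1  -0.52  0.19]
1.196 0.23718 [2.4 5.2 1.1] [ 1.09 -0.62  0.06]
1.208 0.23716 [3.4 3.9 2. ] [ 1.13 -0.56  0.15]
1.22 0.23718 [2.1 4.5 1.2] [ 1.13 -0.54  0.11]
1.232 0.23717 [2.5 4.3 0.5] [ 1.12 -0.57  0.17]
1.244 0.23712 [ 2.3  4.6 -0. ] [ 1.16 -0.64  0.12]
1.256 0.2371 [ 2.5  5.4 -0.3] [ 1.1  -0.61  0.05]
1.268 0.23703 [2.6 4.4 0.8] [ 1.15 -0.65  0.11]
1.28 0.23696 [ 3.6  5.  -0.3] [ 1.27 -0.72  0.04]
1.292 0.23679 [ 3.6  5.4 -3.4] [ 1.32 -0.91 -0.02]
1.304 0.23653 [ 5.4  5.5 -6.6] [ 1.37 -1.15 -0.06]
STOP
0.23704999999999998 30.55 0.03490300174604413
```

Run:
```python
from h import *
bot.hold(.15)
s=status.get_state();print(s["eef_pos"],s["force"]-F["f"],s["moment"]-F["m"])
for z in(.2366,.2362,.2358):
    bot.move_l([.6077,.1119,z],vel=.02);bot.hold(.05);s=status.get_state();f=s["force"]-F["f"]
    print(z,s["eef_pos"][2],np.round(f,1),np.round(s["moment"]-F["m"],2),s["time"])
    if f[2]>3:break
```

```text
[0.60763297 0.11198438 0.23649696] [ 4.85891805  6.41808504 -6.27557409] [ 1.40253726 -1.15975506 -0.07347657]
0.2366 0.2358102754819661 [  6.3   7.  -11.2] [ 1.55 -1.51 -0.23] 31.0
0.2362 0.2354044295831522 [  6.9   7.1 -10.2] [ 1.58 -1.47 -0.35] 31.3
0.2358 0.23503384419313353 [  6.1   7.2 -10.1] [ 1.58 -1.51 -0.33] 31.6
```

Run:
```python
from h import *
for z in(.2348,.2338,.2330):
    bot.move_l([.6077,.1119,z],vel=.02);s=status.get_state();f=s["force"]-F["f"]
    print(z,s["eef_pos"][2],np.round(f,1),np.round(s["moment"]-F["m"],2))
    if f[2]>3:break
bot.move_gripper(.085);bot.hold(.1)
p=status.get_state()["eef_pos"];bot.move_l([.6077,.1119,.38],vel=.18);bot.hold(.1)
s=status.get_state();print(s["time"],s["force"])
i=shot("wrist");P=cloud(i)[i["depth"]>0]
c=P[(np.linalg.norm(P[:,:2]-[.6077,.1119],axis=1)<.014)&(P[:,2]>.08)]
print("knob top z",np.median(c[:,2]),"initially .0943; on land +.006")
t=shot("side");w=shot("top")
cv2.imwrite("pics/fin.png",np.hstack([cv2.resize(t["color"][130:360,180:440],(400,354)),cv2.resize(w["color"][150:320,220:420],(400,340))[:340]if 0 else cv2.resize(w["color"][150:320,220:420],(400,354))]))
```

```text
0.2348 0.23396186064177843 [  7.2   7.5 -11.7] [ 1.66 -1.52 -0.38]
0.2338 0.23300394388186788 [  7.    8.1 -11.7] [ 1.63 -1.56 -0.42]
0.233 0.2322781068913425 [ 6.5  7.5 -9.4] [ 1.6  -1.4  -0.51]
34.0667 [ 0.87347698 -0.09116133 -0.97060714]
knob top z 0.28551105068390414 initially .0943; on land +.006
```

View pics/fin.png

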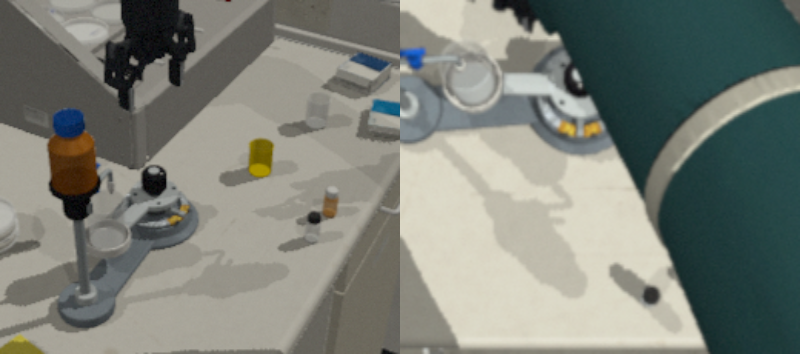

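The side view (left half) shows the arm swung in with the beaker upright under the nozzle. In the top view (right half) the nozzle is over the beaker's mouth. One last check of the knob's height.

Run:
```python
from h import *
for n in("wrist","side"):
    i=shot(n);P=cloud(i)[i["depth"]>0]
    c=P[(np.linalg.norm(P[:,:2]-[.6077,.1119],axis=1)<.014)&(P[:,2]>.08)&(P[:,2]<.115)]
    cap=P[(abs(np.linalg.norm(P[:,:2]-[.6077,.1119],axis=1)-.029)<.005)&(abs(P[:,2]-.056)<.006)]
    print(n,len(c),np.median(c[:,2]) if len(c) else None,np.percentile(c[:,2],95) if len(c) else 0,np.median(cap[:,2]))
print(status.get_state()["time"])
```

```text
wrist 1317 0.09488643644828088 0.09624040267193601 0.05665960832982586
side 68 0.09531759028457737 0.09782139829104612 0.05734663318050781
34.3167
```

```bash
python3 -c "
from rig import bot
print(bot.hand_in())"
```

```text
the job is handed in; nothing more can be done
None
```

The job is handed in at about 34 s: the beaker stands upright in the nest under the nozzle, and the knob has snapped fully down into the working notch, felt at about 1.30 rad; the verdict was not shown.

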